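# Chuck a mounted stone in the bench spindle

### The arm

A 7-joint arm with a two-finger parallel gripper is mounted at the origin on the work surface; the furniture and walls round the work are solid. World frame = base frame: x ahead of the robot, y to its left, z up, the work surface at z = 0. Lengths are in m, angles in rad, forces in N, time in s.
With the tool pointing down it reaches from about 0.425 to 0.925 m from the base axis. Payload 6.8 kg.
Tool frame: the origin (TCP) lies midway between the tips of the shut fingers; the grasp point (between the pads) lies r.grip_point_offset behind it (r.grip_point_offset is the distance from the TCP to the grasp point, in m); z points along the fingers, y is the line along which they close (so a half turn about z gives the same grasp; the last joint's range is limited). The gripper opens to 85 mm and grips with 20 to 120 N. Pads are 22 mm wide; open, the fingers measure 114 mm over their backs; the gripper's body (76 mm by 85 mm) begins 54 mm behind the grasp point. The pads swing forward as they close: fully open they stand 13 mm farther back than shut.
Start: joints at [1.002, 0.477, 0.022, 1.555, -0.011, 1.109, -0.083], TCP at [0.3, -0.605, 0.231] pointing down, gripper open.
Joint ranges: [-2.96, 2.96], [-0.34, 2.1], [-1.41, 1.46], [0.24, 2.44], [-1.37, 4.51], [0.17, 1.92], [-2.96, 2.96]. Speed limits (rad/s): [2.39, 2.39, 3.14, 3.14, 3.14, 3.14, 3.14].

### API

Orientations are given as a rotation vector (axis times angle).
In Python, from bench import r gives the robot as it stands. The module is installed in compiled form; this text tells all that it offers.
- The arm moves only by the shell command python3 -m crank 'ROWS' [FORCE]. ROWS is JSON, a list of rows, each a list of 5 numbers: the shift along the world's x, y, z in units of 200 mm (1.0 is 200 mm), then the turn about the world's z in units of 45 degrees (1.0 is 45 degrees), then the opening, from -1 (shut) to 1 (fully open). In form: [[dx, dy, dz, turn, jaw], ...]. A call has 1 to 8 rows; each row shifts and turns the commanded pose from where the row before left it; what a row does not reach is not made up. A row lasts 1/12 s, in which the tool goes at most 41.7 mm and 7.16 degrees, less where a joint would pass 70% of its speed; a pose out of reach is approached as far as the arm can. A call with a number of a shift or a turn outside -1 to 1 is refused whole. A call with a gripper value outside its range is refused whole. The fingers move at their own pace and stop on an object; FORCE is the grip in N (left out, the last holds). Time passes only in rows, so rows that do not move let the fingers close. It gives the time, the measured TCP pose, the force, the opening and the grip force at its end, in the units of the state.
- r.get_obs(): the state, without advancing time (a new reading comes with each control period).
- r.grab_frame(name): name is "scene" or "side" or "wrist"; returns the picture (420x560x3 uint8, blue, green, red); there is no depth.
- r.camera_model(name): a dict with "fx", "fy", "cx", "cy" (pixels), "R" (3x3) and "t" (3): a world point X has camera coordinates R X + t. Camera axes: x right, y down, z forward; pixel columns grow to the right and rows downward; lengths in m; the calibration is good to about 2 mm. A picture is of the moment at which its call begins: read the wrist's pose just before it. camera_model takes no time and is no camera call; for the wrist camera it gives the pose at the moment of the call.
- r.hand_in(): hands the job in; it is judged then, once.
The state is a dict: "clock": time; "joints": joint angles; "qvel": joint speeds; "tau": joint torques, N m; "tcp_pos": TCP position; "orientation": TCP orientation; "contact_force": force on the tool from outside, world axes, zero at the start; "moment": the same for the moment, N m; "grip_width": finger opening in m; "gripper_force": force on a finger pad.
Only numpy, scipy, OpenCV 4.12 (cv2) and the standard library are available. Lean on these libraries where they do the work, as an engineer would, in place of code of your own. Each camera call takes 0.05 s, during which the arm holds its last target. There are 200 camera calls.

### The job

Take the cylindrical, flat-topped mounted stone from the wooden rack and set its shank fully home into the open collet of the upright bench spindle. Then swing the collet nut's handle clockwise, seen from above, as far as it goes so that the collet grips the shank, and let go.

Things in the scene. Friction and masses are not known exactly. Their poses are not given: they have to be found in the camera images.
- stone_cylinder: grinding stone: plain cylindrical, flat-topped grey head, 28 mm wide, 28 mm high, on a steel shank 12 mm wide, 64 mm long; 70 g. Origin: shank's lower end; z up the shank (head 64 to 92 mm). It stands 30 mm deep, a little loose, in one of three holes 55 mm apart in a row along its y, in a fixed wooden rack 60 x 166 x 38 mm; like stones with conical and ball heads stand in the others.
- collet_mouth (a point): centre of the collet nut's top, on the axis of the fixed upright spindle, 70 mm above the bench. The mouth is a funnel 42 mm wide, narrowing to 16 mm within 18 mm, above three jaws and a bore with its floor 58 mm below this point; fully home, the shank stands on it and the head begins 6 mm above the nut. Nut 52 mm wide, 18 mm high. With the nut turned first the shank does not enter.
- collet_nut (a joint): turn of the collet nut with its handle, rad: 0 to 0.1 at the start (open), grows clockwise seen from above, 1.1 at its stop (tight). The three jaws close on the 12 mm shank from about 0.85 on. It stays where it is left; it takes about 3 N at the handle, a little more when it grips.
- nut_handle (a point): centre of the top of the nut's handle: an upright round black post 14 mm wide at the end of a bar, 75 mm out from the nut's axis. This point is 108 mm above the bench; the black part reaches 42 mm down from it, clear all round. It swings with the nut on a circle about the vertical axis through collet_mouth.
Things that resemble listed ones, but are neither listed nor needed, are in the scene too. Leave any blue or pink look-alike of the stone_cylinder alone.

How it is judged:
On the way, in this order (a step that is already met when the one before it is completed fails the run):
1. the cylindrical stone's shank is home in the collet while the nut is still open (turned less than 0.5 rad) (z of stone_cylinder in the frame of collet_mouth below -0.048 m and horizontal distance between stone_cylinder and collet_mouth below 0.01 m and angle between stone_cylinder's own z axis and vertical below 0.17 rad and value of joint collet_nut below 0.5 rad), for 0.2 s.
2. the nut is turned clockwise to within 10 degrees of its stop (value of joint collet_nut above 0.92 rad), for 0.2 s.
At the end, for the whole second after the job is handed in: The cylindrical stone stands in the collet, shank end at least 48 mm below the mouth (within 10 mm of fully home), within 10 mm of the axis and within 10 degrees of upright, at rest; the nut is turned past 0.92 rad, within 10 degrees of its stop (z of stone_cylinder in the frame of collet_mouth below -0.048 m and horizontal distance between stone_cylinder and collet_mouth below 0.01 m and angle between stone_cylinder's own z axis and vertical below 0.17 rad and value of joint collet_nut above 0.92 rad and linear speed of stone_cylinder below 0.02 m/s); the robot touches nothing.
It also fails if it takes over 45 s, if anything falls off the work surface, if the arm or the gripper's body presses on something with over 40 N, if the wrist force passes 120 N, or if a joint passes its speed limit or range.

## Working session

There is one attempt and no reset: what is moved stays moved. The work goes in short steps, Python scripts to look and compute and a shell command to move; the robot and the scene stay as the last step left them, time stands still between calls to the robot, and variables do not carry over. Pictures are saved under pics/ and viewed, at most 10 in all, crops included, and the job is handed in when it is done.

```bash
mkdir -p pics; cat > h.py <<'E'
import numpy as np, cv2
from bench import r
def ray(m,u,v):
    R=np.array(m["R"]);t=np.array(m["t"])
    d=R.T@np.array([(u-m["cx"])/m["fx"],(v-m["cy"])/m["fy"],1.]);return -R.T@t,d/np.linalg.norm(d)
def plane(m,u,v,z):
    o,d=ray(m,u,v);return o+d*(z-o[2])/d[2]
def tri(a,b):
    (o1,d1),(o2,d2)=a,b
    s=np.linalg.lstsq(np.c_[d1,-d2],o2-o1,rcond=None)[0]
    p,q=o1+s[0]*d1,o2+s[1]*d2;return (p+q)/2,np.linalg.norm(p-q)
def proj(m,X):
    c=np.array(m["R"])@X+np.array(m["t"]);return m["fx"]*c[0]/c[2]+m["cx"],m["fy"]*c[1]/c[2]+m["cy"]
E
python3 - <<'E'
from h import *
for n in("scene","side"):
    f=r.grab_frame(n);cv2.imwrite(f"pics/{n}0.png",f)
    m=r.camera_model(n);print(n,-np.array(m["R"]).T@m["t"],m["fx"])
o=r.get_obs();print(o["clock"],o["tcp_pos"],o["orientation"],o["grip_width"],r.grip_point_offset)
E
```

```text
scene [-0.21929415 -0.90936938  0.51177213] 487.38386487004715
side [0.14356327 0.53057817 0.72076772] 381.26922573183464
0.1 [ 0.29991927 -0.60414482  0.23045401] [-3.05709929e+00 -7.17193796e-01  7.82403257e-04] 0.08526467600064001 0.0187
```

View pics/scene0.png

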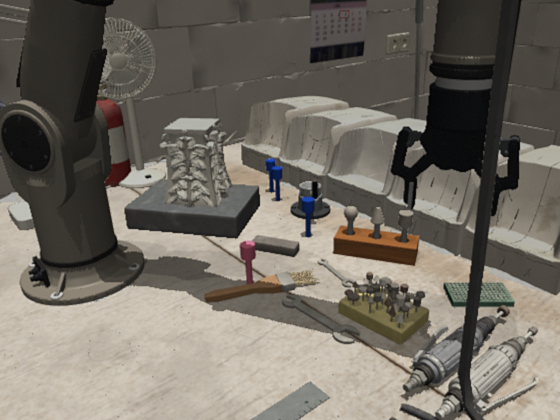

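View pics/side0.png

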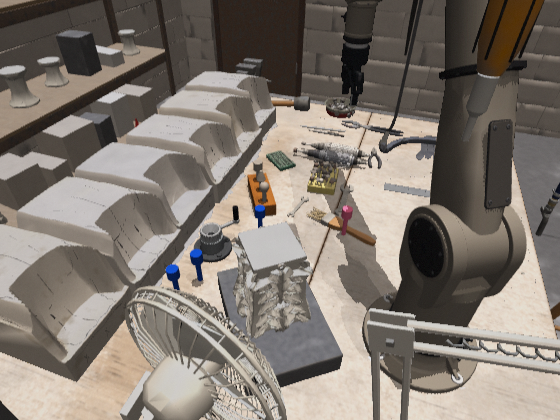

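The scene picture shows the rack at (377,240), with ball (350,213), cone (377,217) and cylinder (405,218) stones. The spindle is at (311,197), with its black handle post at about (315,188). In the side picture the spindle is at (210,237), the post at (236,213), and the rack at (262,195).

Possible mix-ups in the scene picture: the cone (377,217), the ball (350,213), blue look-alikes (271,165), (277,175) and (308,205), the pink one (248,250), and the small stones in the olive block (380,290). I choose (405,218), which I'll check in a close crop.

```bash
python3 - <<'E'
import cv2,numpy as np
a=cv2.imread("pics/scene0.png")[150:275,255:430];b=cv2.imread("pics/side0.png")[150:275,150:290]
a=cv2.resize(a,None,fx=2.5*1,fy=2.5,interpolation=3);b=cv2.resize(b,None,fx=2.5,fy=2.5,interpolation=3)
cv2.imwrite("pics/c1.png",np.hstack([a,b]))
E
```

```text
(no output)
```

View pics/c1.png

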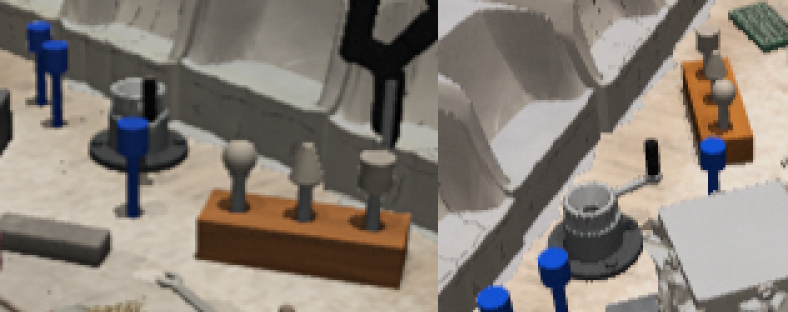

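The crop confirms it: the flat-topped grey cylinder is at scene (406,213) and side (258,163). The nut mouth is at scene (311,185) and side (211,228), and the post top at scene (315,182) and side (236,206).

```bash
python3 - <<'E'
from h import *
s,d=r.camera_model("scene"),r.camera_model("side")
P=dict(cyl_top=((405.8,212.4),(258.4,163.0)),nut=((310.6,185.2),(211.2,228.4)),post=((315,181.8),(236.4,206.4)),ball=((350.4,206.5),(264.5,182.5)))
for k,(a,b) in P.items(): print(k,*tri(ray(s,*a),ray(d,*b)))
print("blue bases",plane(s,308,235,0),plane(s,277.5,200,0),plane(s,271,192,0))
print("blue top",plane(d,260,208,.09))
for n,pt in dict(rL=(335,229),rR=(420,236)).items(): print(n,plane(s,*pt,.038))
E
```

```text
cyl_top [ 0.51550381 -0.38518504  0.09819708] 0.004088972463014648
nut [ 0.52933749 -0.09556103  0.06954774] 0.0005082057153861892
post [ 0.48546013 -0.15734324  0.10738504] 0.0007146224669476959
ball [ 0.45912339 -0.29171229  0.09919059] 0.00051765610337468
blue bases [ 0.43770005 -0.18613633  0.        ] [0.51201949 0.01454298 0.        ] [0.53361089 0.06939958 0.        ]
blue top [ 0.43411003 -0.19176685  0.09      ]
rL [ 0.44999798 -0.2581601   0.038     ]
rR [ 0.55575806 -0.39749654  0.038     ]
```

```bash
python3 - <<'E'
from h import *
from scipy.spatial.transform import Rotation as Ro
s,d=r.camera_model("scene"),r.camera_model("side")
for p in((437,253),(520,285),(330,205),(420,205)): print("slab",p,plane(s,*p,0))
for p in((190,205),(150,235),(240,150)): print("slab side base",p,plane(d,*p,0))
print("cable base",plane(s,472,405,0))
o=r.get_obs();R=Ro.from_rotvec(o["orientation"]).as_matrix();print("tool y",R[:,1],"x",R[:,0])
w=r.camera_model("wrist");c=-np.array(w["R"]).T@w["t"];print("wristcam rel tcp world",c-o["tcp_pos"],"fwd",np.array(w["R"])[2],w["fx"])
E
```

```text
slab (437, 253) [ 0.58121907 -0.42518412  0.        ]
slab (520, 285) [ 0.59249333 -0.59440455  0.        ]
slab (330, 205) [ 0.59043297 -0.10192676  0.        ]
slab (420, 205) [ 0.75656274 -0.25563659  0.        ]
slab side base (190, 205) [ 0.67829729 -0.23512331  0.        ]
slab side base (150, 235) [ 0.71519217 -0.08096285  0.        ]
slab side base (240, 150) [ 0.66740337 -0.58519659  0.        ]
cable base [ 0.27171274 -0.69036695  0.        ]
tool y [ 0.44472208 -0.89566724 -0.0015677 ] x [ 8.95668235e-01  4.44722826e-01 -1.44077826e-04]
wristcam rel tcp world [0.06646465 0.03303983 0.14163744] fwd [-0.26239425 -0.12847557 -0.95636985] 336.49404632825565
```

```bash
python3 -m crank '[[0.077,0.078,0.02,0.15,1],[0.077,0.078,0.02,0.15,1],[0.077,0.078,0.02,0.15,1],[0.077,0.078,0.02,0.15,1],[0.077,0.078,0,0.15,1],[0.077,0.078,0,0.15,1],[0.077,0.078,0,0.15,1],[0.077,0.078,0,0.15,1]]' && python3 -m crank '[[0.077,0.078,0,0.15,1],[0.077,0.078,0,0.15,1],[0.077,0.078,0,0.15,1],[0.077,0.078,0,0.15,1],[0.077,0.078,0,0.15,1],[0.077,0.078,0,0.15,1],[0,0,0,0,1],[0,0,0,0,1]]'
python3 - <<'E'
from h import *
import pickle
m=r.camera_model("wrist");f=r.grab_frame("wrist");cv2.imwrite("pics/w1.png",f);pickle.dump(m,open("w1.pkl","wb"))
print(r.get_obs()["tcp_pos"],proj(m,np.array([.5155,-.385,.1])))
E
```

```text
clock: 0.77
tcp_pos: [0.4237, -0.4788, 0.2469]
orientation: [-2.393, -2.034, 0.0]
contact_force: [0.3, -0.1, 0.7]
grip_width: 0.0853
gripper_force: 0.0
clock: 1.43
tcp_pos: [0.5165, -0.3847, 0.2468]
orientation: [-1.546, -2.734, -0.001]
contact_force: [-0.9, -0.6, 0.5]
grip_width: 0.0856
gripper_force: 0.0
[ 0.51536813 -0.38626501  0.24680276] (np.float64(282.9470993340907), np.float64(194.3406278301135))
```

View pics/w1.png

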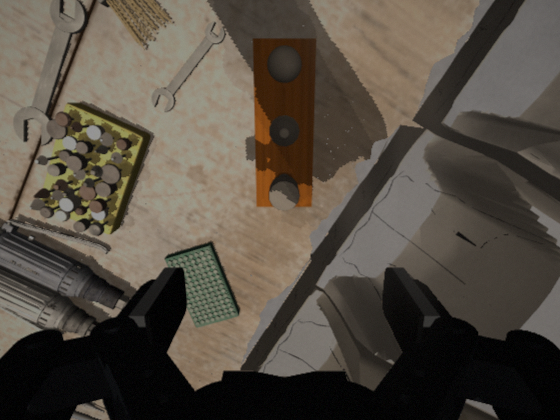

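The wrist picture shows the rack upright, with ball (285,64), cone (284,131) and cylinder (284,194), whose flat top predicts well. The slab edge runs to the right from (250,360) to (420,125), so I'll check its clearance.

```bash
python3 - <<'E'
from h import *
import pickle
m=pickle.load(open("w1.pkl","rb"));f=cv2.imread("pics/w1.png")
g=cv2.cvtColor(f,cv2.COLOR_BGR2HSV)
c=f[160:230,240:330];cv2.imwrite("pics/w1c.png",cv2.resize(c,None,fx=6,fy=6,interpolation=2))
# non-orange inside rack near the cylinder
b=f[165:225,255:314].astype(int); k=((b[...,2]-b[...,0])<35).astype(np.uint8)
n,l,st,ce=cv2.connectedComponentsWithStats(k)
for i in range(1,n):
    if st[i,4]>60: print(st[i]+[255,165,0,0,0],ce[i]+[255,165])
for p in((330,245),(345,245),(375,170),(375,195),(400,170)): print(p,plane(m,*p,0),plane(m,*p,.04))
for p in((284,193),): print("cyl",plane(m,*p,.1))
for p in((254,39),(315,39),(257,207),(312,207)): print("rack",plane(m,*p,.038))
E
```

```text
[270 173  29  38 866] [283.8960739  192.10969977]
(330, 245) [ 0.61230766 -0.43282015  0.        ] [ 0.59849173 -0.42130958  0.04      ]
(345, 245) [ 0.62834143 -0.42317691  0.        ] [ 0.61287509 -0.41265895  0.04      ]
(375, 170) [ 0.60537437 -0.326768    0.        ] [ 0.59227211 -0.32617374  0.04      ]
(375, 195) [ 0.62290224 -0.35133139  0.        ] [ 0.60799577 -0.34820874  0.04      ]
(400, 170) [ 0.63035085 -0.3117486   0.        ] [ 0.61467767 -0.31270034  0.04      ]
cyl [ 0.5156685  -0.38347278  0.1       ]
rack [ 0.42225374 -0.28310529  0.038     ]
rack [ 0.47161742 -0.25342742  0.038     ]
rack [ 0.50667122 -0.42545677  0.038     ]
rack [ 0.55790473 -0.39464568  0.038     ]
```

View pics/w1c.png

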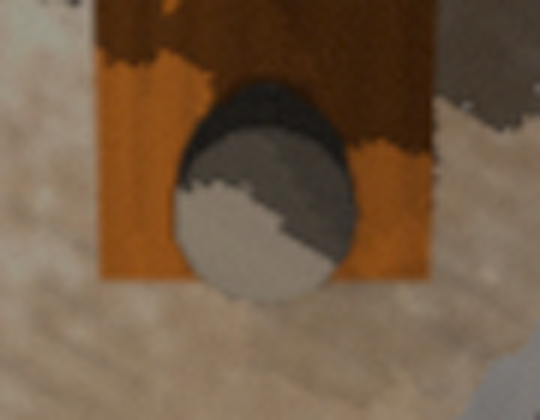

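```bash
python3 -m crank '[[0,0,-0.15,0,0.5],[0,0,-0.15,0,0.5],[0,0,0,0,0.5],[0,0,0,0,0.5]]'
python3 - <<'E'
from h import *
import pickle
m1=pickle.load(open("w1.pkl","rb"));m=r.camera_model("wrist");f=r.grab_frame("wrist");pickle.dump(m,open("w2.pkl","wb"));cv2.imwrite("pics/w2.png",f)
print("top from w1",plane(m1,284.2,195.7,.1))
P=plane(m1,284.2,195.7,.1);u,v=map(int,proj(m,P));print(u,v)
c=f[v-45:v+45,u-50:u+50];cv2.imwrite("pics/w2c.png",cv2.resize(c,None,fx=6,fy=6,interpolation=2));print(u-50,v-45)
E
```

```text
clock: 1.82
tcp_pos: [0.5136, -0.3869, 0.1859]
orientation: [-1.551, -2.727, 0.001]
contact_force: [-0.2, 0.4, 0.9]
grip_width: 0.0638
gripper_force: 0.0
top from w1 [ 0.51709019 -0.38549301  0.1       ]
289 217
239 172
```

View pics/w2c.png

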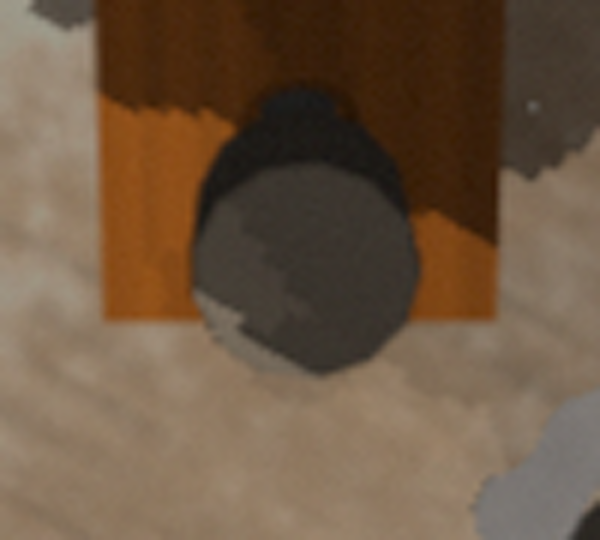

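The flat top's rim spans (193–418, 162–377) in the crop, so its centre is at wrist pixel (289.9, 216.9).

```bash
python3 - <<'E'
from h import *
import pickle
m1,m2=[pickle.load(open(x,"rb")) for x in("w1.pkl","w2.pkl")]
a,b=ray(m1,284.2,195.7),ray(m2,289.9,216.9)
print("wrist2",*tri(a,b),"plane",plane(m2,289.9,216.9,.1))
s=r.camera_model("scene");print("w2+scene",*tri(b,ray(s,405.8,212.4)))
o=r.get_obs();print(o["tcp_pos"])
d=plane(m2,289.9,216.9,.1)-o["tcp_pos"];print("units",d/.2)
E
```

```text
wrist2 [ 0.51724152 -0.38557441  0.0993614 ] 0.00017849620069273524 plane [ 0.51719091 -0.38533845  0.1       ]
w2+scene [ 0.51724395 -0.38543586  0.09948693] 0.00011099484401586553
[ 0.5151177  -0.3872808   0.18783291]
units [ 0.01036607  0.00971171 -0.43916454]
```

```bash
python3 -m crank '[[0.01,0.01,-0.14,0,0.5],[0,0,-0.14,0,0.5],[0,0,-0.14,0,0.5],[0,0,-0.14,0,0.5],[0,0,0,0,0.5],[0,0,0,0,-1],[0,0,0,0,-1],[0,0,0,0,-1]]' 40; python3 -m crank '[[0,0,0,0,-1],[0,0,0,0,-1],[0,0,0,0,-1],[0,0,0,0,-1]]'
```

```text
clock: 2.53
tcp_pos: [0.5195, -0.3854, 0.0783]
orientation: [1.548, 2.729, -0.001]
contact_force: [0.5, -0.0, 1.0]
grip_width: 0.0282
gripper_force: 0.9
clock: 2.87
tcp_pos: [0.5193, -0.3857, 0.0784]
orientation: [1.548, 2.728, -0.001]
contact_force: [-0.2, -0.4, 7.3]
grip_width: 0.0266
gripper_force: 39.1
```

```bash
python3 -m crank '[[0,0,0.04,0,-1],[0,0,0.1,0,-1],[0,0,0.1,0,-1],[0,0,0.1,0,-1],[0,0,0.1,0,-1],[0,0,0.1,0,-1],[0,0,0.1,0,-1],[0,0,0,0,-1]]'; python3 - <<'E'
from h import *
o=r.get_obs();print(o["tcp_pos"],o["contact_force"],o["grip_width"],"nut-tcp units",(np.array([.5293,-.0956,.07])-o["tcp_pos"])/.2)
f=r.grab_frame("side");cv2.imwrite("pics/s2.png",f)
m=r.camera_model("side")
u,v=map(int,proj(m,np.array(o["tcp_pos"])))
c=f[max(0,v-60):v+90,u-90:u+90];cv2.imwrite("pics/s2c.png",cv2.resize(c,None,fx=3,fy=3,interpolation=2));print(u-90,v-60)
E
```

```text
clock: 3.53
tcp_pos: [0.5202, -0.3853, 0.2093]
orientation: [1.545, 2.725, -0.001]
contact_force: [0.6, 0.3, 0.6]
grip_width: 0.0265
gripper_force: 39.6
[ 0.52020603 -0.38530073  0.20926415] [0.5880593  0.32249636 0.64030379] 0.026475043167564962 nut-tcp units [ 0.04546984  1.44850363 -0.69632077]
165 68
```

View pics/s2c.png

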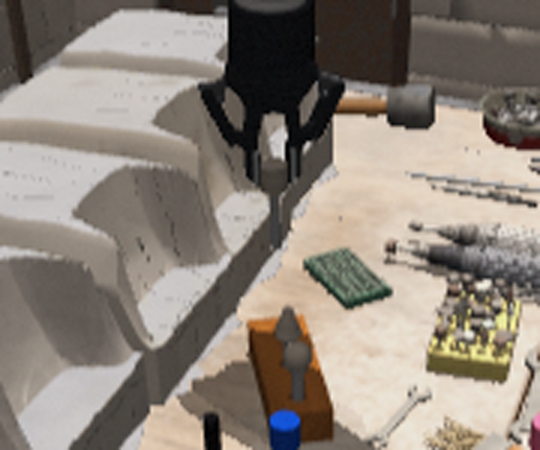

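The side crop shows the stone hanging upright in the fingers, with the shank end at (258,150). Next I move toward the spindle and look with the wrist camera.

```bash
python3 -m crank '[[0.01,0.1,0,0,-1],[0.01,0.17,0,0,-1],[0.01,0.17,0,0,-1],[0.01,0.17,0,0,-1],[0,0.17,0,0,-1],[0,0.1,0,0,-1],[0,0,0,0,-1],[0,0,0,0,-1]]'; python3 - <<'E'
from h import *
import pickle
m=r.camera_model("wrist");f=r.grab_frame("wrist");pickle.dump(m,open("w3.pkl","wb"));cv2.imwrite("pics/w3.png",f)
cv2.imwrite("pics/s3.png",r.grab_frame("side"))
for P in([.5293,-.0956,.07],[.4855,-.1573,.108]): print(proj(m,np.array(P)))
print(r.get_obs()["tcp_pos"])
E
```

```text
clock: 4.25
tcp_pos: [0.5254, -0.2067, 0.2029]
orientation: [-1.545, -2.735, 0.0]
contact_force: [-0.0, -0.9, -1.4]
grip_width: 0.0265
gripper_force: 39.6
(np.float64(363.6236712291129), np.float64(81.01391374305844))
(np.float64(271.5270785601467), np.float64(124.21870653616352))
[ 0.52524635 -0.20941284  0.20287668]
```

View pics/w3.png

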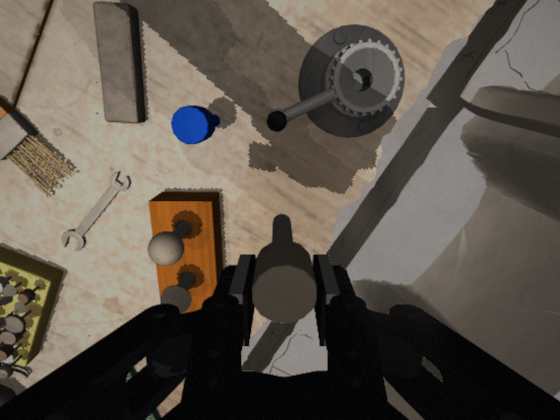

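The wrist picture shows the nut ring centred near (367,79), the post top at (277,121), the held stone's head at (284,282), its shank end near (282,222), and a blue look-alike at (191,124). The prediction is off by about 4 px, so I'm refining with several readings.

```bash
python3 - <<'E'
from h import *
T=[];N=[];Q=[];E=[];H=[]
for i in range(5):
    T.append(r.get_obs()["tcp_pos"]);m=r.camera_model("wrist");f=r.grab_frame("wrist")
    g=cv2.cvtColor(f,cv2.COLOR_BGR2GRAY)
    c=cv2.HoughCircles(cv2.medianBlur(g[20:140,300:430],3),cv2.HOUGH_GRADIENT,1,100,param1=120,param2=15,minRadius=33,maxRadius=42)
    n=c[0,0]+[300,20,0] if c is not None else [367,78,0]
    k=(g[105:140,262:292]<35).astype(np.uint8);k=cv2.morphologyEx(k,cv2.MORPH_OPEN,np.ones((9,9)));p=cv2.moments(k,True);p=(p["m10"]/p["m00"]+262,p["m01"]/p["m00"]+105)
    N.append(plane(m,n[0],n[1],.07));Q.append(plane(m,*p,.108))
    z=T[-1][2]-.071;E.append(plane(m,282,224,z)-T[-1]);H.append(plane(m,284.5,281,z+.092)-T[-1])
    print(np.round(n,1),np.round(p,1),k.sum())
for n,a in zip("TNQEH",(T,N,Q,E,H)): print(n,np.mean(a,0).round(4),np.std(a,0).round(4))
# independent nut circle in the scene/side for check
print(np.linalg.norm((np.mean(Q,0)-np.mean(N,0))[:2]))
E
python3 - <<'E'
import cv2,numpy as np
f=cv2.imread("pics/w3.png")
a=cv2.resize(f[25:130,300:420],None,fx=3.3,fy=3.3,interpolation=2);b=cv2.resize(f[200:305,225:345],None,fx=3.3,fy=3.3,interpolation=2)
cv2.imwrite("pics/c3.png",np.hstack([a,b]));print(a.shape)
E
```

```text
[367.5  72.5  35.8] [278.3 117.5] 292
[362.5  71.5  33.5] [278.4 117. ] 303
[362.5  70.5  33.5] [278.4 116.9] 305
[362.5  71.5  33.7] [278.3 117. ] 298
[365.5  72.5  37. ] [277.7 117.4] 294
T [ 0.5253 -0.2097  0.2029] [0.0001 0.0002 0.0001]
N [ 0.5263 -0.093   0.07  ] [0.0016 0.0006 0.    ]
Q [ 0.4872 -0.1537  0.108 ] [0.0001 0.0001 0.    ]
E [-0.0009 -0.0015 -0.071 ] [0. 0. 0.]
H [-0.0038  0.0066  0.021 ] [0. 0. 0.]
0.0722239678600281
(346, 396, 3)
```

View pics/c3.png

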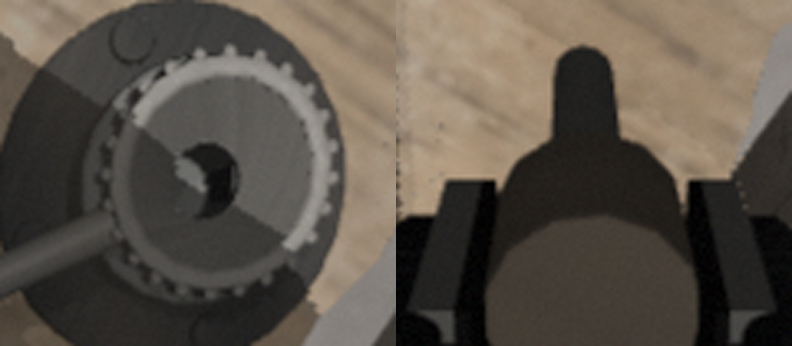

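```bash
python3 - <<'E'
from h import *
w3=cv2.imread("pics/w3.png",0).astype(np.float32);L=[]
for i in range(3):
    o=r.get_obs();m=r.camera_model("wrist");f=r.grab_frame("wrist");g=cv2.cvtColor(f,6).astype(np.float32)
    sh,q=cv2.phaseCorrelate(w3[25:135,300:410].copy(),g[25:135,300:410].copy(),cv2.createHanningWindow((110,110),cv2.CV_32F))
    T=o["tcp_pos"];z=T[2]-.071
    n=(367+sh[0],75.9+sh[1])
    L.append([plane(m,*n,.07),plane(m,281.7,221.6,z)-T,plane(m,284.1,294,z+.092)-T]);print(sh,q)
print(np.mean(L,0).round(4))
s,d=r.camera_model("scene"),r.camera_model("side");rw=ray(m,*n)
print(tri(rw,ray(s,310.6,185.2)),tri(rw,ray(d,211.2,228.4)))
E
```

```text
(0.8087056272183375, -3.0187469871977726) 0.8271036304367914
(0.7590183274494606, -2.8788765808264856) 0.7986023881700304
(0.6368581347835729, -2.7756280356230505) 0.8078624265723758
[[ 5.294e-01 -9.160e-02  7.000e-02]
 [-1.900e-03 -1.000e-04 -7.100e-02]
 [-9.000e-04  1.400e-03  2.100e-02]]
(array([ 0.53069589, -0.09195443,  0.06795048]), np.float64(0.0025318386443521756)) (array([ 0.528312  , -0.09235007,  0.07301601]), np.float64(0.0014537586009204944))
```

```bash
python3 -m crank '[[0.005,0.1,0,0,-1],[0.01,0.16,0,0,-1],[0.01,0.16,0,0,-1],[0,0.16,0,0,-1],[0,0,-0.1,0,-1],[0,0,-0.1,0,-1],[0,0,0,0,-1],[0,0,0,0,-1]]'; python3 -m crank '[[0,0,0,0,-1],[0,0,0,0,-1],[0,0,0,0,-1]]'; python3 - <<'E'
from h import *
o=r.get_obs();print(o["tcp_pos"]);T=np.array(o["tcp_pos"])
F=[]
for n in("wrist","side","scene"):
    m=r.camera_model(n);f=r.grab_frame(n);cv2.imwrite(f"pics/{n}4.png",f)
    u,v=map(int,proj(m,np.array([.529,-.093,.08])));print(n,u,v)
    a,b,k={"wrist":(70,70,2),"side":(35,35,4),"scene":(35,35,4)}[n]
    v=max(v,a);F.append(cv2.resize(f[v-a:v+a,u-b:u+b],(266,266),interpolation=2));print("origin",u-b,v-a,2*a/266)
cv2.imwrite("pics/c4.png",np.hstack(F))
E
```

```text
clock: 5.42
tcp_pos: [0.53, -0.0924, 0.1627]
orientation: [-1.549, -2.731, 0.001]
contact_force: [0.7, 0.3, 0.3]
grip_width: 0.0265
gripper_force: 39.6
clock: 5.67
tcp_pos: [0.5315, -0.0926, 0.1644]
orientation: [1.55, 2.731, 0.001]
contact_force: [0.2, 0.3, -0.3]
grip_width: 0.0264
gripper_force: 39.6
[ 0.53149216 -0.09263301  0.16439398]
wrist 280 215
origin 210 145 0.5263157894736842
side 210 226
origin 175 191 0.2631578947368421
scene 309 180
origin 274 145 0.2631578947368421
```

View pics/c4.png

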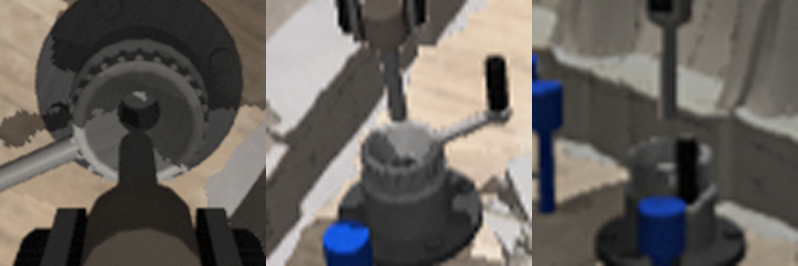

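The three panels show the shank end just above the mouth. In the wrist panel the end is at (282,221) and the ring centre at (283,209). In the side panel they are at (209.5,221) and (211,229), and in the scene panel at (309.8,175.5) and (310.5,185). I compare them by triangulation.

```bash
python3 - <<'E'
from h import *
s,d,w=[r.camera_model(n) for n in("scene","side","wrist")]
T=np.array(r.get_obs()["tcp_pos"]);print(T)
e,g=tri(ray(s,309.8,175.5),ray(d,209.5,221));print("end",e,g)
n,g=tri(ray(s,310.5,185.2),ray(d,211.2,229.0));print("nut",n,g,"diff",n-e)
ew=plane(w,282.1,221,T[2]-.071);nw=plane(w,283.2,208.7,.07);print("wrist end",ew,"nut",nw,"diff",nw-ew)
for a,b,c,f in((ray(s,309.8,175.5),ray(w,282.1,221),ray(s,310.5,185.2),ray(w,283.2,208.7)),(ray(d,209.5,221),ray(w,282.1,221),ray(d,211.2,229.),ray(w,283.2,208.7))):
    print(tri(a,b)[0],tri(c,f)[0])
E
```

```text
[ 0.53108023 -0.09245871  0.16388306]
end [ 0.52964378 -0.09342438  0.09489269] 0.002540202363592847
nut [ 0.52930369 -0.09467789  0.06887213] 0.0005874467242497442 diff [-0.00034009 -0.00125351 -0.02602056]
wrist end [ 0.52928343 -0.09206873  0.09288306] nut [ 0.52904998 -0.09032636  0.07      ] diff [-0.00023345  0.00174237 -0.02288306]
[ 0.52939367 -0.09205515  0.09349051] [ 0.53050752 -0.09181521  0.06752108]
[ 0.52817598 -0.09007796  0.09947489] [ 0.52770994 -0.09023293  0.07260542]
```

```bash
python3 -m crank '[[0,0,-0.06,0,-1],[0,0,-0.06,0,-1],[0,0,-0.05,0,-1],[0,0,-0.03,0,-1],[0,0,-0.02,0,-1],[0,0,-0.02,0,-1],[0,0,0,0,-1]]' && python3 -m crank '[[0,0,-0.02,0,-1],[0,0,-0.02,0,-1],[0,0,-0.02,0,-1],[0,0,0,0,-1]]'
```

```text
clock: 6.4
tcp_pos: [0.5303, -0.0921, 0.1144]
orientation: [-1.548, -2.732, 0.001]
contact_force: [-0.3, -0.6, -0.4]
grip_width: 0.0264
gripper_force: 39.6
clock: 6.73
tcp_pos: [0.5303, -0.0922, 0.1026]
orientation: [-1.549, -2.732, 0.001]
contact_force: [-0.6, -0.3, -0.8]
grip_width: 0.0265
gripper_force: 39.6
```

```bash
python3 -m crank '[[0,0,-0.02,0,-1],[0,0,-0.02,0,-1],[0,0,-0.02,0,-1],[0,0,-0.02,0,-1],[0,0,0,0,-1],[0,0,0,0,-1]]' && python3 -m crank '[[0,0,-0.01,0,-1],[0,0,-0.01,0,-1],[0,0,0,0,-1]]'
```

```text
clock: 7.23
tcp_pos: [0.5305, -0.0922, 0.087]
orientation: [-1.549, -2.732, 0.0]
contact_force: [-1.4, -0.2, -0.6]
grip_width: 0.0266
gripper_force: 39.6
clock: 7.48
tcp_pos: [0.5306, -0.0922, 0.083]
orientation: [-1.549, -2.733, 0.0]
contact_force: [0.2, 0.5, -1.0]
grip_width: 0.0265
gripper_force: 39.6
```

```bash
python3 -m crank '[[0,0,-0.01,0,-1],[0,0,0,0,-1],[0,0,0,0,-1]]' && python3 -m crank '[[0,0,0,0,-0.1],[0,0,0,0,0.1],[0,0,0,0,0.3],[0,0,0,0,0.3],[0,0,0,0,0.3]]'
```

```text
clock: 7.73
tcp_pos: [0.5313, -0.0925, 0.0824]
orientation: [1.549, 2.732, -0.0]
contact_force: [-2.3, -0.7, 8.1]
grip_width: 0.0263
gripper_force: 40.8
clock: 8.15
tcp_pos: [0.5307, -0.0922, 0.0811]
orientation: [-1.549, -2.733, 0.0]
contact_force: [0.3, -0.0, -0.6]
grip_width: 0.0555
gripper_force: 0.0
```

```bash
python3 -m crank '[[0,0,0.05,0,0.3],[0,0,0.1,0,0.3],[0,0,0.15,0,0.3],[0,0,0.15,0,0.3],[0,0,0.15,-0.146,0.3],[-0.05,-0.07,0,-0.146,0.3],[-0.05,-0.08,0,-0.146,0.3],[-0.05,-0.08,0,-0.146,0.3]]' && python3 -m crank '[[-0.05,-0.08,0,-0.146,0.3],[-0.02,0,0,-0.146,0.3],[0,0,0,-0.146,0.3],[0,0,0,-0.146,0.3],[0,0,0,-0.146,0.3],[0,0,0,-0.146,0.3],[0,0,0,0,0.3],[0,0,0,0,0.3]]'
python3 - <<'E'
from h import *
from scipy.spatial.transform import Rotation as Ro
for i in range(3): f=r.grab_frame("wrist")
o=r.get_obs();T=np.array(o["tcp_pos"]);m=r.camera_model("wrist")
y=Ro.from_rotvec(o["orientation"]).as_matrix()[:,1];print(T,"yaw y",np.degrees(np.arctan2(y[1],y[0])),o["joints"][6])
f=r.grab_frame("wrist");cv2.imwrite("pics/w5.png",f);g=cv2.cvtColor(f,6)
u,v=map(int,proj(m,np.array([.4865,-.155,.108])));print("post pred",u,v)
k=np.uint8(g[v-30:v+30,u-30:u+30]<35);k=cv2.morphologyEx(k,2,np.ones((9,9)))
n,l,st,ce=cv2.connectedComponentsWithStats(k)
for i in range(1,n): print(st[i],ce[i]+[u-30,v-30],plane(m,*(ce[i]+[u-30,v-30]),.108))
# stone presence: change between before/after in the scene
for nme in("scene","side"):
    a=cv2.imread(f"pics/{nme}0.png").astype(int);b=r.grab_frame(nme);cv2.imwrite(f"pics/{nme}5.png",b);c=r.camera_model(nme)
    q=[proj(c,np.array([.5293,-.0935,z])) for z in(.104,.076)];print(nme,np.round(q,1))
    u,v=map(int,np.mean(q,0));D=np.uint8(np.abs(a-b).max(2)>25)[v-22:v+22,u-16:u+16]
    print("\n".join("".join(".#"[x] for x in R) for R in D[::2]))
E
```

```text
clock: 8.82
tcp_pos: [0.5009, -0.1384, 0.2028]
orientation: [2.134, 2.303, 0.002]
contact_force: [0.4, 0.4, 0.2]
grip_width: 0.0558
gripper_force: 0.0
clock: 9.48
tcp_pos: [0.4869, -0.154, 0.2019]
orientation: [2.781, 1.461, 0.001]
contact_force: [-0.5, -0.6, 0.6]
grip_width: 0.0553
gripper_force: 0.0
[ 0.48678    -0.15412787  0.20152506] yaw y -34.6484351808932 -0.5075727268744944
post pred 284 213
[ 23   8  17  27 415] [284.68433735 204.13493976] [ 0.49049036 -0.14920916  0.108     ]
[  4  49  10  11 108] [262.58333333 237.08333333] [ 0.46224272 -0.16096163  0.108     ]
scene [[310.1 171.6]
 [310.1 182.4]]
................................
................................
................................
................................
................................
................................
................................
................................
..............########..........
..................#####.........
..........#####.................
..........####.......#..........
...........##.....###...........
..........############..........
......############....
[... 303 characters left out ...]
.......
................................
................................
................................
................................
................................
................................
................................
............########............
..........###########...........
..........############..........
..........############..........
..........################.#####
...........####################.
...........################.....
........##.################.#...
.......##################...###.
........######.....####.....####
...........#.######........##.##
...........................#..#.
.......#.................##.....
..........#..........###.......#
```

The stone stands home in both fixed views, and the post lies where predicted. I descend and grip the post.

```bash
python3 -m crank '[[0,0,-0.15,0,0.3],[0,0,-0.15,0,0.3],[0,0,-0.15,0,0.3],[0,0,-0.1,0,0.3],[0,0,-0.07,0,0.3],[0,0,0,0,0.3],[0,0,0,0,-0.3],[0,0,0,0,-0.5]]' 20 && python3 -m crank '[[0,0,0,0,-1],[0,0,0,0,-1],[0,0,0,0,-1],[0,0,0,0,-1],[0,0,0,0,-1],[0,0,0,0,-1]]'
python3 - <<'E'
import numpy as np
a=np.radians(-124.7-6*np.arange(11));p=.075*np.c_[np.cos(a),np.sin(a)];print((np.diff(p,axis=0)/.2).round(4), p[0],p[-1])
E
```

```text
clock: 10.45
tcp_pos: [0.4875, -0.1543, 0.0782]
orientation: [2.783, 1.455, 0.002]
contact_force: [0.3, 0.3, -1.0]
grip_width: 0.0319
gripper_force: 0.0
clock: 10.95
tcp_pos: [0.4877, -0.1545, 0.0786]
orientation: [2.783, 1.455, 0.003]
contact_force: [-0.9, 0.2, 6.7]
grip_width: 0.0131
gripper_force: 21.0
[[-0.0311  0.024 ]
 [-0.0284  0.0271]
 [-0.0254  0.0299]
 [-0.0221  0.0324]
 [-0.0186  0.0346]
 [-0.0149  0.0363]
 [-0.011   0.0377]
 [-0.007   0.0386]
 [-0.0029  0.0391]
 [ 0.0012  0.0392]] [-0.04269596 -0.0616608 ] [-0.0747478   0.00614539]
```

```bash
python3 -m crank '[[-0.031,0.024,0,-0.133,-1],[-0.028,0.027,0,-0.133,-1],[-0.025,0.03,0,-0.133,-1],[-0.022,0.032,0,-0.133,-1],[0,0,0,0,-1],[0,0,0,0,-1]]' && python3 -m crank '[[-0.019,0.035,0,-0.133,-1],[-0.015,0.036,0,-0.133,-1],[-0.011,0.038,0,-0.133,-1],[-0.007,0.039,0,-0.133,-1],[0,0,0,0,-1],[0,0,0,0,-1]]'
```

```text
clock: 11.45
tcp_pos: [0.4659, -0.1313, 0.0785]
orientation: [3.025, 0.846, 0.002]
contact_force: [-2.3, 0.8, 8.7]
grip_width: 0.0132
gripper_force: 21.3
clock: 11.95
tcp_pos: [0.4557, -0.1015, 0.0785]
orientation: [3.135, 0.201, 0.002]
contact_force: [-1.9, 1.2, 10.2]
grip_width: 0.0135
gripper_force: 21.3
```

```bash
python3 -m crank '[[-0.003,0.039,0,-0.133,-1],[0,0,0,0,-1],[0,0,0,0,-1]]' 40 && python3 -m crank '[[0.001,0.039,0,-0.133,-1],[0,0,0,0,-1],[0,0,0,0,-1],[0,0,0,0,-1]]'
```

```text
clock: 12.2
tcp_pos: [0.4552, -0.094, 0.0785]
orientation: [3.141, 0.036, 0.002]
contact_force: [-3.4, 1.8, 10.7]
grip_width: 0.0124
gripper_force: 39.1
clock: 12.53
tcp_pos: [0.4555, -0.0886, 0.0786]
orientation: [3.137, -0.13, 0.003]
contact_force: [-1.9, -6.1, 9.1]
grip_width: 0.0122
gripper_force: 39.9
```

```bash
python3 -m crank '[[0.001,0.015,0,-0.04,-1],[0,0,0,0,-1],[0,0,0,0,-1]]' && python3 -m crank '[[0.001,0.015,0,-0.04,-1],[0,0,0,0,-1],[0,0,0,0,-1]]'
```

```text
clock: 12.78
tcp_pos: [0.4555, -0.0884, 0.0786]
orientation: [3.131, -0.182, 0.004]
contact_force: [-2.0, -15.4, 8.3]
grip_width: 0.0125
gripper_force: 40.1
clock: 13.03
tcp_pos: [0.4559, -0.0883, 0.0786]
orientation: [3.125, -0.236, 0.006]
contact_force: [-1.5, -23.9, 5.7]
grip_width: 0.0129
gripper_force: 40.2
```

The handle is at its stop, since the force rises with no motion. I relax, open and lift clear.

```bash
python3 -m crank '[[0,-0.03,0,0,-1],[0,0,0,0,-1],[0,0,0,0,-0.4],[0,0,0,0,0],[0,0,0,0,0],[0,0,0,0,0]]' && python3 -m crank '[[0,0,0.05,0,0],[0,0,0.1,0,0],[0,0,0.15,0,0],[0,0,0.15,0,0],[0,0,0.1,0,0],[0,0,0,0,0],[0,0,0,0,0]]'
python3 - <<'E'
from h import *
for i in range(3): r.grab_frame("side")
o=r.get_obs();print(o["tcp_pos"],o["contact_force"])
d,s=r.camera_model("side"),r.camera_model("scene")
pts=[]
for n,m,a in(("side",d,None),("scene",s,None)):
    f=r.grab_frame(n);g=f.max(2);P=np.array([.455,-.088,.095]);u,v=map(int,proj(m,P))
    k=np.uint8(g[v-14:v+14,u-14:u+14]<40);q=cv2.connectedComponentsWithStats(k)
    for i in range(1,q[0]):
        if q[2][i][4]>15: print(n,"pred",proj(m,P),q[2][i],q[3][i]+[u-14,v-14])
    a=cv2.imread(f"pics/{n}5.png").astype(int);u,v=map(int,proj(m,np.array([.5293,-.0935,.09])));print("head change",np.abs(a-f)[v-7:v+7,u-5:u+5].mean())
E
```

```text
clock: 13.53
tcp_pos: [0.4551, -0.086, 0.0773]
orientation: [-3.133, 0.225, 0.0]
contact_force: [0.4, -0.2, 0.9]
grip_width: 0.0429
gripper_force: 0.0
clock: 14.12
tcp_pos: [0.456, -0.0863, 0.1888]
orientation: [-3.133, 0.226, -0.005]
contact_force: [-1.0, -0.3, -0.3]
grip_width: 0.0425
gripper_force: 0.0
[ 0.45426909 -0.08623017  0.18645395] [-0.59517841 -0.18354187 -0.09618466]
side pred (np.float64(236.44410055853115), np.float64(229.74255620846452)) [12 10  5 13 56] [235.80357143 230.64285714]
head change 28.55
scene pred (np.float64(285.03919064453777), np.float64(182.2201663415164)) [11 10  7 17 77] [285.25974026 185.68831169]
head change 17.51904761904762
```

```bash
python3 - <<'E'
from h import *
for n in("side","scene"):
    f=r.grab_frame(n);a=cv2.imread(f"pics/{n}0.png").astype(int);m=r.camera_model(n);u,v=map(int,proj(m,np.array([.5293,-.0935,.09])))
    D=np.abs(a-f).max(2)[v-22:v+22,u-16:u+16]>25
    print(n);print("\n".join("".join(".#"[int(x)] for x in R) for R in D[::2]))
E
```

```text
side
............................####
............................####
.............................###
...............................#
................................
................................
................................
................................
...........#..###.#.............
..........####.######...........
...........##########...........
..........############..........
..........############.....#...#
..........############.....#####
..........###########......####.
............########............
..........############..........
......#.....##.....##....###..##
...........#.......#.......###..
......#....................#....
.........................##...#.
..........#..........##.......#.
scene
................................
................................
................................
................................
................................
................................
................................
................................
............##...#####..........
............######..###.........
...........####.................
...........###..................
............#.......#...........
...........#######..............
.......#..########.#####.#......
.....###..########.#####.##.....
.......###########.#####.##.....
......##..........#####.........
########........##.#####........
######..........##.#####........
#####..............####...#.....
......###..........#####........
```

The stone is unmoved and upright in the collet, the nut is at its stop, and the gripper is clear, so I'm handing in.

```bash
python3 -c "
from bench import r
print(r.hand_in())"
```

```text
the job is handed in; nothing more can be done
None
```

I handed the job in at about 15 s of the 45 s: the cylindrical stone is seated home in the collet, the nut is turned clockwise to its stop, and the gripper is clear; the hand-in call returned no verdict.

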